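# Shut the spice tin and hold its new seal in the ratchet clamp

### The arm

A 6-joint arm with a two-finger parallel gripper is mounted at the origin on the work surface. World frame = base frame: x ahead of the robot, y to its left, z up, the work surface at z = 0. Lengths are in m, angles in rad, forces in N, time in s.
With the tool pointing down it reaches from about 0.35 to 1 m from the base axis. Payload 7.1 kg.
Tool frame: the origin (TCP) lies at the very end of the fingers, on their centre line; the grasp point (between the pads) lies 19 mm behind it (manip.pinch_z is the distance from the TCP to the grasp point, in m); z points along the fingers, y is the line along which they close (so a half turn about z gives the same grasp; the last joint's range is limited). The gripper opens to 85 mm and grips with 20 to 120 N. Pads are 22 mm wide; open, the fingers measure 114 mm over their backs; the gripper's body (76 mm by 85 mm) begins 54 mm behind the grasp point. The pads swing forward as they close: fully open they stand 13 mm farther back than shut.
Start: joints at [1.191, 0.423, 1.63, -0, 1.089, -0.019], TCP at [0.221, 0.585, 0.231] pointing down, gripper open.
Joint ranges: [-3, 3], [-0.9, 2.11], [0.09, 2.58], [-1.31, 4.45], [0.11, 2.69], [-2.54, 2.54]. Speed limits (rad/s): [2.39, 2.39, 3.01, 3.14, 3.14, 3.14].

### API

Orientations are given as a rotation vector (axis times angle).
In Python, from rig import manip gives the robot as it stands. Calls block until the motion is done:
- manip.move_to(position, orientation): joint-space move of the TCP to a pose.
- manip.servo_line(position, orientation=None, rate=0.15): straight line of the TCP; orientation=None keeps the orientation; rate is the mean speed in m/s.
- manip.set_joints(angles): joint-space move.
- manip.command_gripper(opening, f_grip=None): finger opening in m; f_grip is the grip in N (None keeps the last); returns when the fingers have stopped.
- manip.hold(seconds).
- manip.solve_ik(position, orientation): joint angles nearest the present ones, or None.
- manip.camera(name): name is "side" or "top" or "wrist"; returns a dict with "image" (384x512x3 uint8, red, green, blue), "fx", "fy", "cx", "cy" (pixels), "cam_to_world" (4x4, takes a point from camera to world coordinates); the wrist camera has in their place "mount" (4x4, takes a point from camera to tool coordinates, whose origin is the TCP and whose axes are the flange's). Camera axes: x right, y down, z forward; pixel columns grow to the right and rows downward; lengths in m; the calibration is good to about 2 mm. A picture is of the moment at which its call begins: read the wrist's pose just before it. There is no depth.
A pose or a line that the arm cannot do raises manip.IKError and nothing moves.
- manip.sign_off(): hands the job in; it is judged then, once.
Trained networks look in the newest picture that a camera, given by its name, has taken for a name from the list of things; names that differ only in an ending like _2 or _b are one class to them, and where a whole thing is asked for, a point or a joint stands for the part that bears it (a point fixed in the world has none). Each returns a list of dicts, best first, with "p" (0 to 1); they miss things now and then, are a little off and sometimes report something else, mostly with a low value. They report only what shows in the picture. A call takes as long as a camera call.
- manip.search_frame(camera, thing): "rect" ([left, top, right, bottom] in pixels, round what is visible of it).
- manip.regions_of(camera, thing): "pixels" (384x512 bool, what is visible of it) and "rect" ([left, top, right, bottom] in pixels, round what is visible of it).
Readings, each from a call of its own:
- manip.read_time(): time.
- manip.read_joint_positions(): joint angles.
- manip.read_joint_vel(): joint speeds.
- manip.read_tau(): joint torques, N m.
- manip.read_position(): TCP position.
- manip.read_ee_rot(): TCP orientation.
- manip.read_contact_force(): force on the tool from outside, world axes, zero at the start.
- manip.read_torque(): the same for the moment, N m.
- manip.read_width(): finger opening in m.
- manip.read_grip_force(): force on a finger pad.
Only numpy, scipy, OpenCV 4.12 (cv2) and the standard library are available. Lean on these libraries where they do the work, as an engineer would, in place of code of your own. Each camera call takes 0.05 s, during which the arm holds its last target. There are 200 camera calls.

### The job

The spice tin standing in the bench clamp has a new rubber seal behind the front lip of its lid: press the open lid down until it snaps fully shut past its catch, then pump the clamp's orange trigger (down, let it come up, down again) until the pad bears on the lid's lip and about half of the red pin has gone into its sleeve - never let the pin go all the way in, that would dent the tin. Finish while holding the trigger pressed down at that point, still keeping the tin gripped, and do not let go. Work the clamp by its trigger alone, without pushing the rod, pin or pad by hand, and leave the tin standing where it is and the other things undisturbed.

Things in the scene. Friction and masses are not known exactly. Their poses are not given: they have to be found in the camera images.
- clamp: ratchet clamp fixed on a wooden board 400 x 130 x 18 mm. Origin: centre of the board's underside. x axis = clamping direction, from the blue housing (x -110 to -25 mm, 50 mm wide, top 93 mm above the table, lever cheeks to 119 mm) to the fixed steel jaw (inner face x = +175 mm, top 80 mm up). The trigger pivots at x = -60 mm, 108 mm above the table, and reaches back to -x over the rod's tail
- trigger_angle (a joint): trigger lever angle (rad): 0 = let up (lever rises 25 degrees towards its free end), 0.45 = fully down. A spring lifts it again (about 2 N). Press down on the orange paddle, 118 mm from the pivot: 2 to 4 N free, up to 10 N with the pad loaded. It pushes the rod 40 mm per rad, 18 mm per full stroke less up to 8 mm of free play (teeth 8 mm apart); letting it up leaves the rod in place
- trigger: the trigger lever; origin on its pivot. At its free end, centred 118 mm from the pivot, the orange paddle: 56 mm long (lever direction) x 40 mm wide x 12 mm thick
- paddle_top (a point): centre of the paddle's upper face, about 164 mm above the table when let up and about 114 mm when fully pressed
- rod_travel (a joint): how far the rod has been pushed forward (m), 0 to 0.070; starts at 0 to 0.014. The rod (14 mm thick, axis 70 mm above the table) slides with about 4 N of friction. A second pawl holds it after a full stroke; let up after a part stroke, a loaded rod can slip back up to 8 mm and lose its grip, so the last stroke must be kept pressed
- pin_depth (a joint): how far the red pin has been pressed into the dark sleeve at the rod's end (m): 0 = 16 mm of red pin shows, 0.016 = all the way in. Spring of 1 N per mm, so 8 mm means 8 N on the tin
- pad: black rubber pad 44 mm wide x 30 mm high x 8 mm thick on the end of the red pin, pointing at the tin; origin lies on the rod axis 22 mm behind the pad's middle
- pad_face (a point): centre of the pad's front face, 70 mm above the table; it starts 24 to 42 mm short of the lid's lip, so one stroke never suffices
- rod: the steel rod with its dark sleeve (24 mm thick); origin on the rod axis, 2 mm behind the sleeve's front face. Not to be pushed by hand
- tin: loose steel spice tin standing on the clamp's board, 100 x 100 mm, 70 mm high, about 0.7 kg with its lid; origin: centre of its underside. Its x axis points to the fixed jaw (hinge side), its front faces the pad. It may slide a few mm back against the fixed jaw when clamped
- lid (a joint): angle of the tin's lid (rad): 0 = fully shut, positive = open (front edge up). The stiff hinge lets it stay where it is left. A sprung catch stops it ajar at about 0.1 rad; about 6 N down at the front edge pushes it past, and it snaps shut
- lid_hinge (a point): middle of the lid's hinge, at the tin's rear top edge (tin x = +50 mm, 70 mm above the tin's underside); hinge axis along the tin's y
- lid_press (a point): point to press, on the lid's upper face (red mark), 88 mm from the hinge towards the front edge, on the middle line; the lid is 106 mm long and 106 mm wide, the lip on its front edge 26 mm high. When shut the upper face is 92 mm above the table
- tray: pale blue plastic tray, bystander, 150 x 210 x 28 mm; origin: centre of its underside
- cup: short white ceramic cup, bystander, 72 mm across, 65 mm high; origin: centre of its underside
- canister0: closed steel container, bystander, 78 mm across, 99 mm high; origin: centre of its underside
- canister1: identical closed steel container, bystander
- canister2: identical closed steel container, bystander
- grinder: steel pepper grinder with a knob on top, bystander, 58 mm across, 158 mm high; origin: centre of its underside
- jar: amber jar with a red cap, bystander, 68 mm across, 110 mm high; origin: centre of its underside

How it is judged:
On the way, in this order (a step that is already met when the one before it is completed fails the run):
1. the lid is pressed fully shut past its catch (value of joint lid below 0.03 rad), for 0.2 s.
2. the pad, driven by the trigger, touches the tin (contact force between pad and tin above 1 N and value of joint lid below 0.03 rad), for 0.1 s.
At the end, for the whole second after the job is handed in: lid shut (within 0.03 rad); red pin 5 to 12 of its 16 mm in, pad pressing the tin with over 4 N; fingers still press the paddle (over 1 N), trigger down by over 0.03 rad; tin still, upright, within 15 mm of its start (value of joint lid below 0.03 rad and value of joint pin_depth between 0.005 and 0.012 m and contact force between pad and tin above 4 N and contact force between the fingers and trigger above 1 N and value of joint trigger_angle above 0.03 rad and linear speed of tin below 0.01 m/s and distance of tin from where it was at the start of the episode below 0.015 m and angle between tin's own z axis and vertical below 0.08 rad); the arm keeps its last pose, push and grip.
It fails at once if the red pin is pressed all the way in (over 15 of 16 mm): the tin is dented (value of joint pin_depth above 0.015 m).
It fails at once if the rod, pin or pad is pushed by hand (contact force between any of the fingers, the arm and rod above 2 N or contact force between any of the fingers, the arm and pad above 2 N).
It fails at once if the tin is shoved away or tipped (distance of tin from where it was at the start of the episode above 0.03 m or angle between tin's own z axis and vertical above 0.3 rad).
It fails at once if a bystander is disturbed (distance of any of tray, cup, canister0, canister1, canister2, grinder, jar from where it was at the start of the episode above 0.03 m).
It also fails if it takes over 64 s, if anything falls off the work surface, if the arm or the gripper's body presses on something with over 40 N, if the wrist force passes 120 N, or if a joint passes its speed limit or range.

## Working session

There is one attempt and no reset: what is moved stays moved. The work goes in short steps, each a Python script; the robot and the scene stay as the last script left them, time stands still between calls to the robot, and variables do not carry over. Pictures are saved under pics/ and viewed, at most 10 in all, crops included, and the job is handed in when it is done.

```bash
ls; mkdir -p pics; python3 - <<'E'
from rig import manip
import cv2,numpy as np
for c in ["side","top"]:
    d=manip.camera(c); cv2.imwrite(f"pics/{c}0.png",cv2.resize(d["image"],(768,576),interpolation=cv2.INTER_CUBIC)[:,:,::-1])
    print(c,d["fx"],d["cx"],d["cy"],np.round(d["cam_to_world"],3).tolist())
    for t in ["trigger","paddle_top","pad","lid","lid_press","tin","clamp","rod"]:
        r=manip.search_frame(c,t); print(t,[(np.round(x["rect"]).tolist(),round(x["p"],2)) for x in r[:2]])
print(manip.read_time(),manip.read_position(),manip.read_ee_rot(),manip.read_contact_force())
E
```

```text
pics
rig.py
side 453.4497938220686 255.7935720685853 193.31635095124162 [[-0.703, 0.386, -0.597, 1.43], [0.711, 0.397, -0.581, 0.887], [0.013, -0.833, -0.553, 0.916], [0.0, 0.0, 0.0, 1.0]]
trigger [([242.0, 181.0, 269.0, 191.0], 0.56)]
paddle_top [([244.0, 181.0, 270.0, 188.0], 0.51), ([224.0, 172.0, 262.0, 211.0], 0.46)]
pad [([223.0, 176.0, 237.0, 184.0], 0.58)]
lid [([206.0, 146.0, 239.0, 162.0], 0.78), ([225.0, 174.0, 260.0, 212.0], 0.31)]
lid_press [([202.0, 146.0, 238.0, 162.0], 0.59), ([386.0, 250.0, 470.0, 321.0], 0.27)]
tin [([201.0, 149.0, 241.0, 190.0], 0.65)]
clamp [([198.0, 172.0, 279.0, 234.0], 0.7)]
rod [([223.0, 173.0, 260.0, 212.0], 0.57)]
top 480.6732782531099 253.25092000058584 192.51889310978507 [[-0.016, -0.994, 0.112, 0.403], [-1.0, 0.014, -0.013, 0.069], [0.011, -0.112, -0.994, 2.036], [0.0, 0.0, 0.0, 1.0]]
trigger [([243.0, 200.0, 277.0, 219.0], 0.59)]
paddle_top [([243.0, 198.0, 280.0, 217.0], 0.69)]
pad [([281.0, 214.0, 301.0, 223.0], 0.2)]
lid [([305.0, 212.0, 336.0, 240.0], 0.67), ([243.0, 201.0, 278.0, 216.0], 0.58)]
lid_press [([308.0, 208.0, 334.0, 239.0], 0.6)]
tin [([300.0, 212.0, 333.0, 240.0], 0.75), ([280.0, 214.0, 301.0, 229.0], 0.43)]
clamp [([237.0, 190.0, 333.0, 247.0], 0.74), ([173.0, 162.0, 191.0, 187.0], 0.49)]
rod [([282.0, 211.0, 298.0, 228.0], 0.43)]
0.9 [0.22059227 0.58477172 0.23134529] [-5.63675354e-01 -3.09058818e+00 -1.03398587e-04] [-0.36570469 -0.02916112  0.31387891]
```

View pics/side0.png

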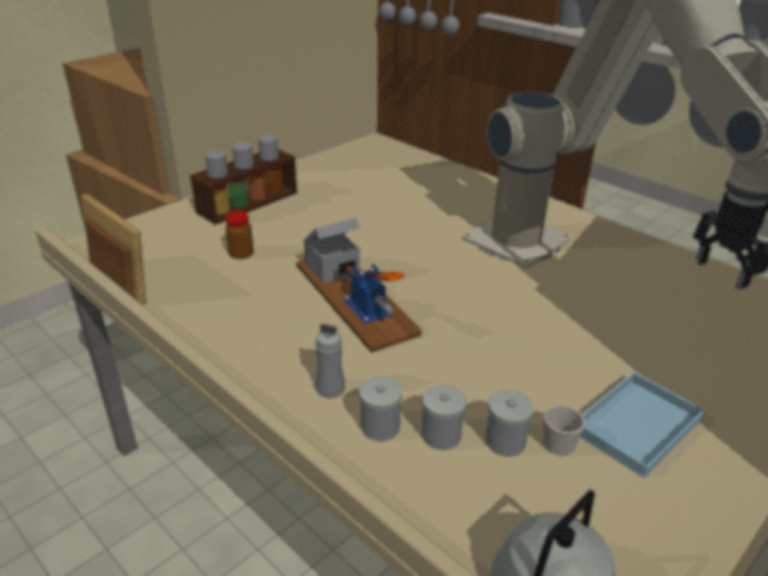

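View pics/top0.png

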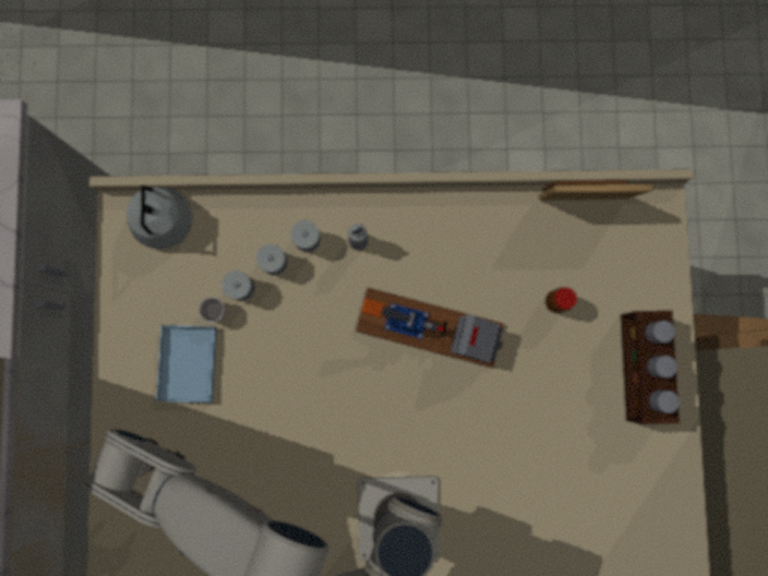

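The side view shows the clamp with the lid open (tin about (330,250) in the enlarged picture, orange paddle (390,276)). In the top view the board's corners are at about (367,290), (506,322), (494,365), (357,332), with the paddle at (373,307) and the red mark at (474,337). Next is a rough pose, then a wrist close-up.

```bash
cat > h.py <<'E'
from rig import manip
import numpy as np, cv2
from scipy.spatial.transform import Rotation as R
def ray_z(K,T,uv,z):
    d=T[:3,:3]@np.array([(uv[0]-K["cx"])/K["fx"],(uv[1]-K["cy"])/K["fy"],1]); return T[:3,3]+d*(z-T[2,3])/d[2]
def proj(K,T,P):
    q=(np.asarray(P)-T[:3,3])@T[:3,:3]; return np.c_[K["fx"]*q[:,0]/q[:,2]+K["cx"],K["fy"]*q[:,1]/q[:,2]+K["cy"]]
def pose():
    T=np.eye(4);T[:3,:3]=R.from_rotvec(manip.read_ee_rot()).as_matrix();T[:3,3]=manip.read_position();return T
def wrist(name=None):
    W=pose();d=manip.camera("wrist");T=W@d["mount"]
    if name: cv2.imwrite(f"pics/{name}.png",cv2.resize(d["image"],(800,600),interpolation=cv2.INTER_CUBIC)[:,:,::-1])
    return d,T
def down(yaw,tilt=0):  # tool z down, tool x at heading yaw
    return (R.from_euler('z',yaw)*R.from_euler('x',np.pi)*R.from_euler('y',tilt))
E
python3 - <<'E'
from h import *
d=manip.camera("top");T=np.array(d["cam_to_world"])
c=np.array([ray_z(d,T,np.array(p)/1.5,.018) for p in [(367,290),(506,322),(494,365),(357,332)]])
print(c.round(3)); m=c.mean(0); a=(c[1]+c[2]-c[0]-c[3])/2; yaw=np.arctan2(a[1],a[0]); print(m,yaw,np.linalg.norm(a))
w=manip.camera("wrist");print(np.round(w["mount"],3).tolist(),w["fx"],w["cx"],w["cy"])
for dy in [0,np.pi,np.pi/2,-np.pi/2]:
  for z in [.35,.42]:
    q=manip.solve_ik(np.r_[m[:2],z],down(yaw+dy).as_rotvec()); print(dy,z,None if q is None else np.round(q,2))
E
```

```text
[[ 0.627  0.079  0.018]
 [ 0.531 -0.31   0.018]
 [ 0.411 -0.272  0.018]
 [ 0.509  0.108  0.018]]
[ 0.51935967 -0.09894156  0.018     ] -1.8174649582762032 0.396828048616343
[[0.0, -0.961, -0.277, 0.07], [1.0, 0.001, -0.001, -0.0], [0.001, -0.277, 0.961, -0.143], [0.0, 0.0, 0.0, 1.0]] 286.8166978580811 255.96006625761908 193.93358248610733
0 0.35 None
0 0.42 None
3.141592653589793 0.35 [-0.21  0.16  1.71 -0.    1.27  0.04]
3.141592653589793 0.42 [-0.21  0.11  1.62 -0.    1.42  0.04]
1.5707963267948966 0.35 [-0.21  0.16  1.71 -0.    1.27  1.61]
1.5707963267948966 0.42 [-0.21  0.11  1.62 -0.    1.42  1.61]
-1.5707963267948966 0.35 [-0.21  0.16  1.71  0.    1.27 -1.53]
-1.5707963267948966 0.42 [-0.21  0.11  1.62  0.    1.42 -1.53]
```

```bash
python3 - <<'E'
from h import *
manip.move_to(np.r_[.53,-.10,.33],down(-1.817+np.pi/2).as_rotvec())
d,T=wrist("w1")
for t in ["paddle_top","pad","lid","lid_press","tin","clamp","rod"]:
    r=manip.search_frame("wrist",t); print(t,[(np.round(x["rect"]).tolist(),round(x["p"],2)) for x in r[:2]])
np.savez("w1.npz",T=T); print(T.round(3).tolist(),manip.read_time(),manip.read_contact_force())
E
```

```text
paddle_top [([80.0, 161.0, 213.0, 198.0], 0.58), ([1.0, 34.0, 16.0, 79.0], 0.52)]
pad [([270.0, 155.0, 285.0, 190.0], 0.84)]
lid [([319.0, 140.0, 390.0, 234.0], 0.79)]
lid_press [([316.0, 138.0, 391.0, 234.0], 0.87)]
tin [([266.0, 154.0, 286.0, 190.0], 0.33), ([319.0, 141.0, 389.0, 234.0], 0.25)]
clamp [([76.0, 115.0, 394.0, 208.0], 0.9)]
rod [([134.0, 154.0, 289.0, 187.0], 0.65)]
[[-0.242, -0.932, -0.269, 0.599], [-0.97, 0.233, 0.066, -0.117], [0.001, 0.277, -0.961, 0.473], [0.0, 0.0, 0.0, 1.0]] 4.075 [-0.5397977  -0.60295049 -0.7162078 ]
```

View pics/w1.png

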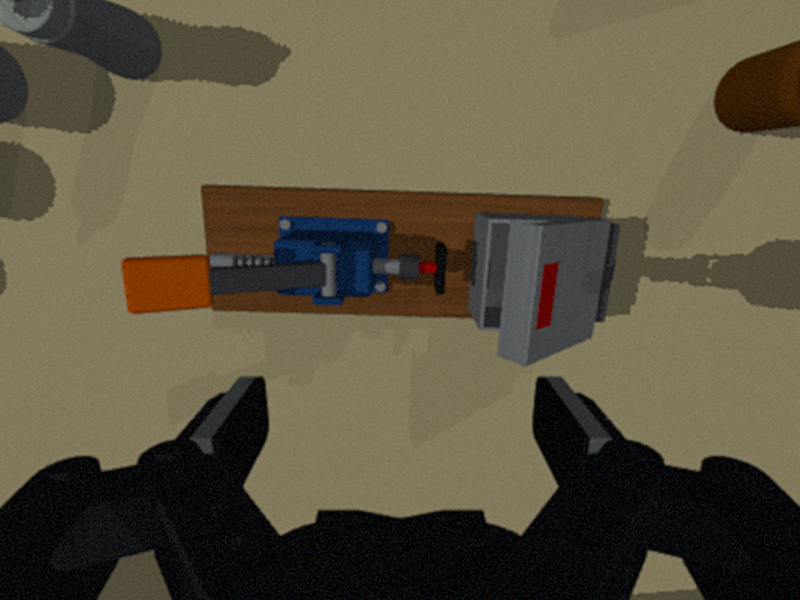

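The close-up shows the board's edges at (203,185)–(602,197) and (212,311), the paddle centred at about (168,283), the pad at (440,268) and the red lid mark at (546,296). The lid's front top corners are at (541,222) and (525,364). I'll fit poses and the lid angle to these.

```bash
cat > fit.py <<'E'
from h import *
from scipy.optimize import least_squares
d=manip.camera("wrist");T=np.load("w1.npz")["T"]
cl={(-.2,.065,.018):(203,185),(.2,.065,.018):(602,197),(-.2,-.065,.018):(212,311)}
r25=np.radians(25)
px=-.06-.118*np.cos(r25)-.0*np.sin(r25)
lid={(.106,.053,.004):(541,222),(.106,-.053,.004):(525,364),(.106,.053,-.022):(511,222),(.106,-.053,-.022):(500,355),(0,.053,.004):(610,220),(.088,0,.004):(546,296)}
def clw(p,P):
    P=np.asarray(P); return np.c_[R.from_euler('z',p[2]).apply(P)[:,:2]+p[:2],P[:,2]]
def lidw(p,P,a=None):
    P=np.asarray(P);a=p[6] if a is None else a
    x=.05-P[:,0]*np.cos(a)+P[:,2]*np.sin(a)*(1); z=.088+P[:,0]*np.sin(a)+P[:,2]*np.cos(a)
    L=R.from_euler('z',p[5]).apply(np.c_[x,P[:,1],0*x])[:,:2]
    return np.c_[clw(p,np.c_[L+p[3:5],z])]
def f(p):
    return np.r_[(proj(d,T,clw(p,list(cl)))*1.5625-np.array(list(cl.values()))).ravel(),(proj(d,T,lidw(p,list(lid)))*1.5625-np.array(list(lid.values()))).ravel()]
if __name__=="__main__":
    s=least_squares(f,[.52,-.1,-1.817,.1,0,0,.5],loss="soft_l1",f_scale=3);p=s.x
    print(p.round(4),f(p).round(1)); np.save("p.npy",p)
    ze=.108+.118*np.sin(r25)
    for uv in [(168,283)]:
        w=ray_z(d,T,np.array(uv)/1.5625,.164); q=R.from_euler('z',-p[2]).apply(w-np.r_[p[:2],0]); print("paddle",w,q)
    for uv in [(446,268),(437,268),(417,268),(320,272)]:
        w=ray_z(d,T,np.array(uv)/1.5625,.085 if uv[0]>430 else (.07+.006 if uv[0]>400 else .119)); print(uv,R.from_euler('z',-p[2]).apply(w-np.r_[p[:2],0]))
    lp=lidw(p,[(.088,0,.004),(.106,0,.004)]);print(lp, lidw(p,[(.088,0,.004),(0.106,0,-.01)],0))
    print(clw(p,[(-.175,0,.164)]))
E
python3 fit.py
```

```text
[ 5.195e-01 -9.950e-02 -1.845e+00  1.217e-01 -2.400e-03  8.000e-04
  7.151e-01] [-2.8 -0.1  3.9  0.3 -0.3  0.5  0.6  2.4  0.3  1.9 -0.8 -1.1 -2.6  0.2
  1.3 -1.8  0.7 -1.3]
paddle [0.56664374 0.06005013 0.164     ] [-0.1663704   0.00217761  0.164     ]
(446, 268) [0.03849223 0.0027738  0.085     ]
(437, 268) [0.0305674  0.00254063 0.085     ]
(417, 268) [0.0133682 0.0001843 0.076    ]
(320, 272) [-0.06656164  0.00339204  0.119     ]
[[ 0.48794151 -0.20274856  0.14872328]
 [ 0.49161103 -0.18966325  0.16052622]] [[ 0.49447111 -0.17946436  0.092     ]
 [ 0.49933137 -0.16213294  0.078     ]]
[[0.56688421 0.06894699 0.164     ]]
```

```bash
python3 - <<'E'
from fit import *
p=np.load("p.npy"); manip.command_gripper(0,60)
rot=down(p[2]+np.pi/2).as_rotvec()
P=lambda a,off=0: lidw(p,[(.088,0,.004+off)],a)[0]
manip.servo_line(P(.715,.05),rot,rate=.2)
f0=manip.read_contact_force()[2]
for a in [.75,.65,.55,.45,.35,.25,.18,.13,.1,.08,.06,.05,.04,.03,.02,.01,0,-.01,-.02]:
    manip.servo_line(P(a,.001),rate=.06)
    f=manip.read_contact_force()-[0,0,f0]; print(a,manip.read_position()[2].round(4),f.round(1),round(manip.read_time(),2))
    if f[2]>22: break
E
```

```text
0.75 0.1518 [-0.5 -0.1  1.8] 7.03
0.65 0.145 [-0.2 -0.   0.5] 7.33
0.55 0.1378 [ 0.  -0.6 -0.5] 7.62
0.45 0.1303 [ 0.3 -0.1  0.7] 7.92
0.35 0.1224 [-0.2 -0.2  0.8] 8.22
0.25 0.1141 [ 0.1  0.7 -0.1] 8.53
0.18 0.1083 [0.2 0.6 0.6] 8.78
0.13 0.1041 [0.2 0.3 0.2] 9.03
0.1 0.1016 [ 0.5 -0.7  0.4] 9.28
0.08 0.1002 [-0.3 -0.7  2.2] 9.53
0.06 0.0985 [-0.7 -0.9  4. ] 9.78
0.05 0.0976 [ 0.1 -0.6  5.8] 10.03
0.04 0.0966 [0.2 0.5 4.4] 10.28
0.03 0.0956 [ 1.  -0.   4.7] 10.53
0.02 0.0946 [ 1.3 -0.1  1.5] 10.78
0.01 0.0935 [-0.3  0.6  1.1] 11.03
0 0.0928 [-0.   0.6  0.8] 11.28
-0.01 0.0921 [0.3 0.8 0.4] 11.53
-0.02 0.0919 [-2.8  0.7  8.4] 11.78
```

```bash
python3 - <<'E'
from fit import *
p=np.load("p.npy")
q=manip.read_position()
for dz in [.001,.002]:
    manip.servo_line(np.r_[q[:2],q[2]-dz],rate=.03); print(manip.read_position()[2],manip.read_contact_force().round(1))
    if manip.read_contact_force()[2]>20: break
manip.hold(.2)
manip.servo_line(np.r_[q[:2],q[2]+.05],rate=.2)
c=clw(p,[(.03,-.05,.26)])[0]
manip.servo_line(c,rate=.3)
d,T=wrist("w2"); np.savez("w2.npz",T=T); print(manip.read_time())
E
```

```text
0.09177525086806372 [-3.4  0.6 11.4]
0.09156709752941498 [-6.3  1.9 20.9]
13.5917
```

View pics/w2.png

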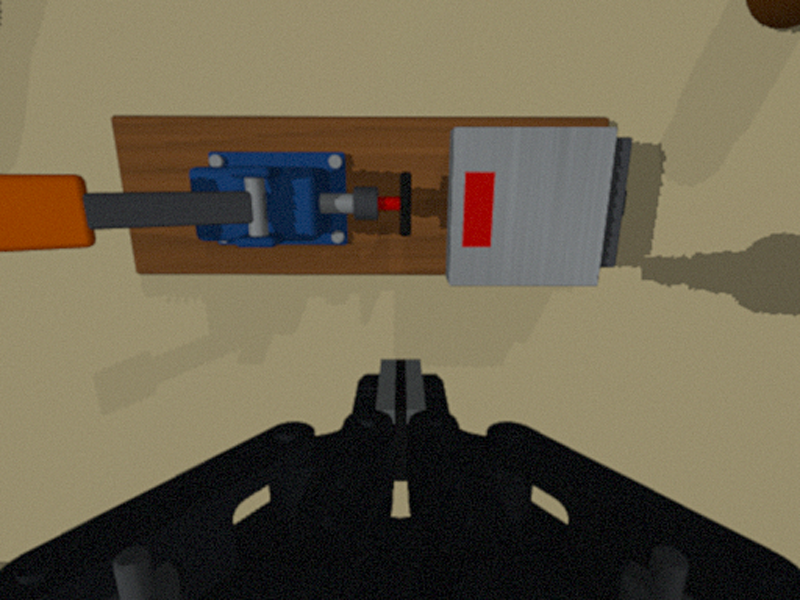

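Lid is flat and shut; the pad's front edge is at column 411, the lid's front edge at about 450, sleeve front at 377. Measure the gap, then do a first stroke.

```bash
python3 - <<'E'
from fit import *
p=np.load("p.npy");T=np.load("w2.npz")["T"]
g=lambda uv,z:(R.from_euler('z',-p[2]).apply(ray_z(d,T,np.array(uv)/1.5625,z)-np.r_[p[:2],0])*1000).round(1)
for n,uv,z in [("bl",(113,116),.018),("br",(609,118),.018),("fl",(136,273),.018),("padfront",(411,205),.085),("sleeve",(378,203),.08),("padrear",(400,203),.085),("lip",(450,205),.092),("lidrear",(607,205),.092)]: print(n,g(uv,z))
rot=down(p[2]+np.pi/2)
tilt=R.from_rotvec(np.radians(20)*np.array([-np.sin(p[2]),np.cos(p[2]),0]))  # about clamp y
for s in (1,-1):
    r=(tilt if s>0 else tilt.inv())*rot; print(s,r.as_matrix()[:,2]@np.r_[np.cos(p[2]),np.sin(p[2]),0])
    for th in (0,.225,.45):
        a=np.radians(25)-th; c=(-.06-.118*np.cos(a)-.006*np.sin(a),0,.108+.118*np.sin(a)+.006*np.cos(a))
        q=manip.solve_ik(clw(p,[c])[0],r.as_rotvec());print(c,None if q is None else q.round(2))
E
```

```text
bl [-197.8   64.4   18. ]
br [197.2  63.4  18. ]
fl [-200.2  -63.1   18. ]
padfront [38.2 -0.2 85. ]
sleeve [15.1  0.8 80. ]
padrear [30.5  1.1 85. ]
lip [64.4  0.2 92. ]
lidrear [170.8   0.3  92. ]
1 -0.34202014332566866
(np.float64(-0.16948002844076887), 0, np.float64(0.16330680160762243)) [-0.09  0.42  1.88  0.47  0.83  1.44]
(np.float64(-0.17663334947357162), 0, np.float64(0.13861851929181043)) [-0.07  0.46  1.89  0.49  0.78  1.42]
(np.float64(-0.17790697506833159), 0, np.float64(0.11238670273804471)) [-0.07  0.5   1.9   0.52  0.74  1.38]
-1 0.34202014332566877
(np.float64(-0.16948002844076887), 0, np.float64(0.16330680160762243)) [ 0.25  0.51  1.71 -0.34  1.12  2.27]
(np.float64(-0.17663334947357162), 0, np.float64(0.13861851929181043)) [ 0.26  0.55  1.71 -0.34  1.08  2.3 ]
(np.float64(-0.17790697506833159), 0, np.float64(0.11238670273804471)) [ 0.26  0.59  1.72 -0.35  1.04  2.31]
```

```bash
cat > trig.py <<'E'
from fit import *
p=np.load("p.npy")
rot=R.from_rotvec(-np.radians(20)*np.array([-np.sin(p[2]),np.cos(p[2]),0]))*down(p[2]+np.pi/2)
def tp(th,off=0):
    a=np.radians(25)-th;h=.0065+off
    return clw(p,[(-.06-.118*np.cos(a)+h*np.sin(a),0,.108+.118*np.sin(a)+h*np.cos(a))])[0]
def press(ths,f0,fmax,rate=.06):
    for th in ths:
        manip.servo_line(tp(th),rate=rate); f=manip.read_contact_force()-f0
        print(round(th,3),manip.read_position()[2].round(4),f.round(1),round(manip.read_time(),2))
        if f[2]>fmax: break
    return f
E
python3 - <<'E'
from trig import *
manip.move_to(tp(0,.05),rot.as_rotvec())
manip.hold(.2); f0=manip.read_contact_force(); np.save("f0.npy",f0); print(f0)
press(np.r_[-.03,np.arange(0.05,.44,.05),np.arange(.42,.5,.01)],f0,14)
manip.hold(.2);d,T=wrist("w3"); np.savez("w3.npz",T=T); print(manip.read_position(),tp(.45),manip.read_time())
E
```

```text
[0.55463271 0.15713703 0.83381153]
-0.03 0.167 [-0.3  0.1 -0.8] 15.61
0.05 0.1583 [-0.3 -0.2 -0.2] 15.92
0.1 0.1528 [ 0.  -1.  -1.1] 16.17
0.15 0.1474 [ 0.2 -0.1  2.1] 16.42
0.2 0.1418 [ 0.2 -0.2  0.8] 16.67
0.25 0.1362 [-0.3 -2.2  0.9] 16.92
0.3 0.1305 [0.1 0.1 1.6] 17.17
0.35 0.1247 [-0.3 -1.3  1.5] 17.42
0.4 0.1188 [-0.8 -0.3  1.3] 17.67
0.42 0.1165 [ 0.1 -1.1  2.7] 17.92
0.43 0.1153 [-0.5 -1.3  3.3] 18.17
0.44 0.1142 [-0.6 -1.5  4.7] 18.42
0.45 0.1137 [-2.3 -1.2  8.8] 18.67
0.46 0.1131 [-4.  -0.1 14.7] 18.92
[0.56786973 0.07185344 0.11315471] [0.56771762 0.07190983 0.11288666] 19.1667
```

View pics/w3.png

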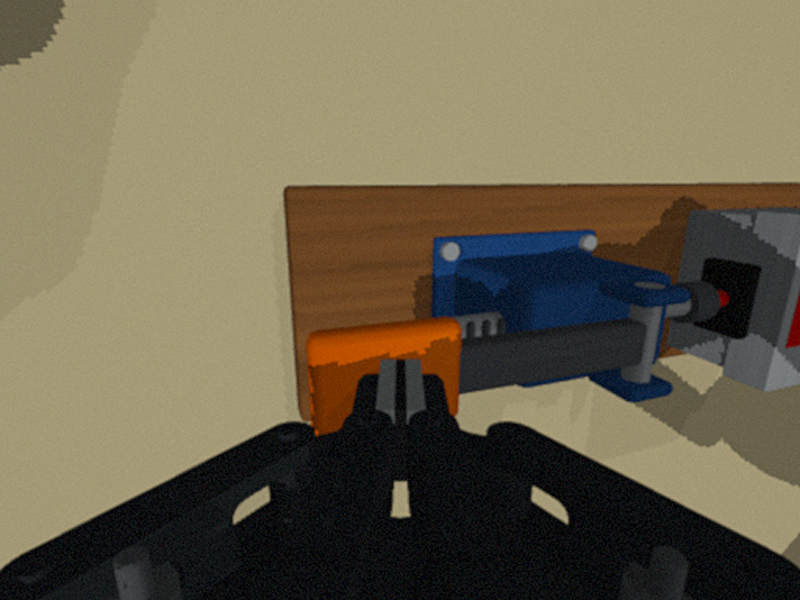

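The pin and pad are visible while pressing: pad rear-top edge runs (705,258)–(758,268), with red pin at (723,299) and sleeve at (708,300). The paddle is fully down under the fingers.

```bash
python3 - <<'E'
from trig import *
T=np.load("w3.npz")["T"]
g=lambda uv,z:(R.from_euler('z',-p[2]).apply(ray_z(d,T,np.array(uv)/1.5625,z)-np.r_[p[:2],0])*1000).round(1)
for n,uv,z in [("bl",(287,186),.018),("pad+y",(705,258),.085),("pad-y",(758,268),.085) ,("padbot+y",(698,322),.055),("padbot",(750,338),.055),("lip+y",(755,210),.092)]: print(n,g(uv,z))
print((proj(d,T,clw(p,[(x,y,z) for x in (.04,.05) for y in (-.022,.022) for z in (.055,.085)]))*1.5625).round(0))
f0=np.load("f0.npy")
manip.servo_line(tp(.0,.004),rate=.12); manip.hold(.2)
manip.servo_line(clw(p,[(.03,-.05,.26)])[0],down(p[2]+np.pi/2).as_rotvec(),rate=.3)
d,T=wrist("w4"); np.savez("w4.npz",T=T); print(manip.read_time())
E
```

```text
bl [-201.    65.7   18. ]
pad+y [ 2.3 29.1 85. ]
pad-y [46.  20.7 85. ]
padbot+y [ 49.3 -20.9  55. ]
padbot [104.5 -39.   55. ]
lip+y [22.  53.7 92. ]
[[687. 325.]
 [735. 341.]
 [700. 257.]
 [751. 266.]
 [698. 324.]
 [747. 339.]
 [711. 256.]
 [763. 265.]]
20.9833
```

View pics/w4.png

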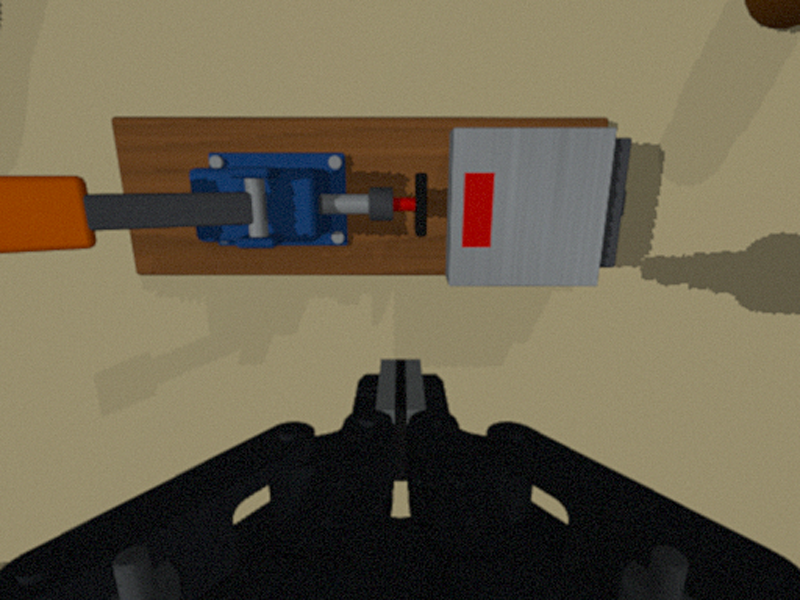

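After the first stroke the pad front has moved from column 411 to 427 (about 11 mm), with about 15.5 mm left to the lip at 450. A second full stroke (about 16 mm) should just touch. I'll do it with force watching and then look again from above.

```bash
python3 - <<'E'
from trig import *
f0=np.load("f0.npy")
manip.servo_line(tp(0,.03),rot.as_rotvec(),rate=.3)
press(np.r_[.0,np.arange(0.05,.41,.05),np.arange(.42,.475,.01)],f0,14)
manip.hold(.2)
wrist("w5")
manip.servo_line(tp(.0,.004),rate=.12); manip.hold(.2)
manip.servo_line(clw(p,[(.03,-.05,.26)])[0],down(p[2]+np.pi/2).as_rotvec(),rate=.3)
d,T=wrist("w6"); np.savez("w6.npz",T=T); print(manip.read_time())
E
```

```text
0.0 0.1636 [-1.6 -1.1  0.1] 22.5
0.05 0.1585 [-0.3 -1.7  0.7] 22.75
0.1 0.1528 [ 0.6 -2.3  1.3] 23.0
0.15 0.1473 [ 0.2 -1.4  1.1] 23.25
0.2 0.1417 [-0.7 -0.4  1.2] 23.5
0.25 0.1361 [ 0.5 -1.1  2.5] 23.75
0.3 0.1304 [ 0.1 -1.9  1.9] 24.0
0.35 0.1247 [ 0.1 -0.5  1.9] 24.25
0.4 0.1188 [ 0.  -1.6  2.8] 24.5
0.42 0.1165 [-0.4 -0.6  2.9] 24.75
0.43 0.1153 [-1.1 -1.1  2.1] 25.0
0.44 0.1142 [-0.8 -0.5  4.7] 25.25
0.45 0.1137 [-2.3 -0.8  9.7] 25.5
0.46 0.1132 [-3.7 -0.4 14.3] 25.75
27.7667
```

View pics/w6.png

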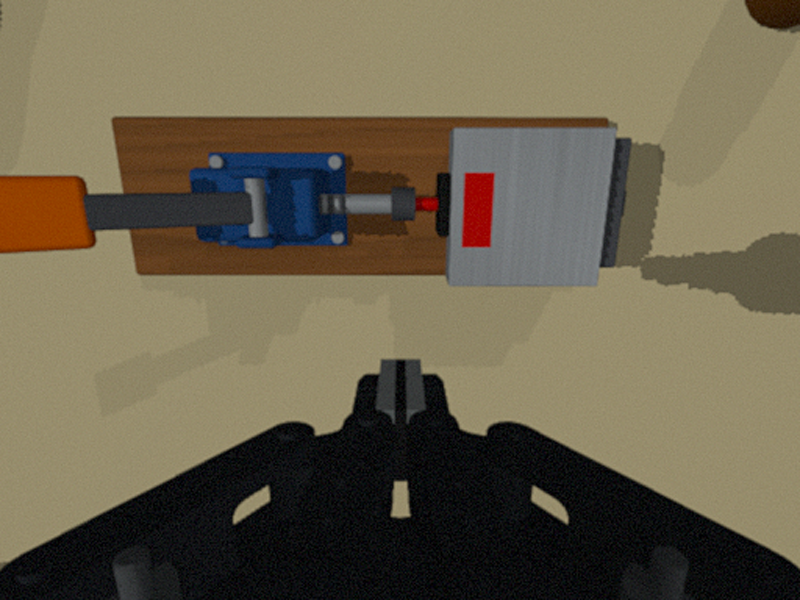

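Pad front is now at about column 449, just at the lip, with the pin still fully out (414–438). Final stroke: target trigger about 0.30 rad (2 mm play, ~0.5 mm gap, up to 3 mm tin slide, ~8 mm pin), with before/after crops side by side.

```bash
cat >> trig.py <<'E'
def crop(im): return cv2.resize(im[140:250,360:512],(400,290),interpolation=cv2.INTER_CUBIC)[:,:,::-1]
E
python3 - <<'E'
from trig import *
f0=np.load("f0.npy")
for t in (28,24,20):
    r=R.from_rotvec(-np.radians(t)*np.array([-np.sin(p[2]),np.cos(p[2]),0]))*down(p[2]+np.pi/2)
    if manip.solve_ik(tp(.3),r.as_rotvec()) is not None and manip.solve_ik(tp(0,.03),r.as_rotvec()) is not None: break
print(t)
manip.servo_line(tp(0,.03),r.as_rotvec(),rate=.3)
f0=np.mean([manip.read_contact_force() for _ in range(5)],0)
F=[];C=[]
def fz(): 
    v=[]
    for _ in range(6): manip.hold(.03); v.append(manip.read_contact_force()[2]-f0[2])
    return round(np.mean(v),2)
for th in [.04,.08,.12,.16,.20,.24,.27]:
    manip.servo_line(tp(th),rate=.04); print(th,fz(),manip.read_position()[2].round(4),round(manip.read_time(),2))
    if th in (.04,.16,.27): C.append(wrist()[0]["image"]); 
np.save("C.npy",C)
ims=[crop(c) for c in C]; cv2.imwrite("pics/c1.png",np.vstack([np.hstack(ims[:2]),np.hstack([ims[2],ims[2]*0])]))
E
```

```text
28
0.04 1.67 0.1597 29.95
0.08 2.31 0.1552 30.47
0.12 2.25 0.1509 30.93
0.16 3.01 0.1464 31.4
0.2 2.79 0.142 31.92
0.24 3.95 0.1375 32.38
0.27 4.64 0.1341 32.83
```

View pics/c1.png

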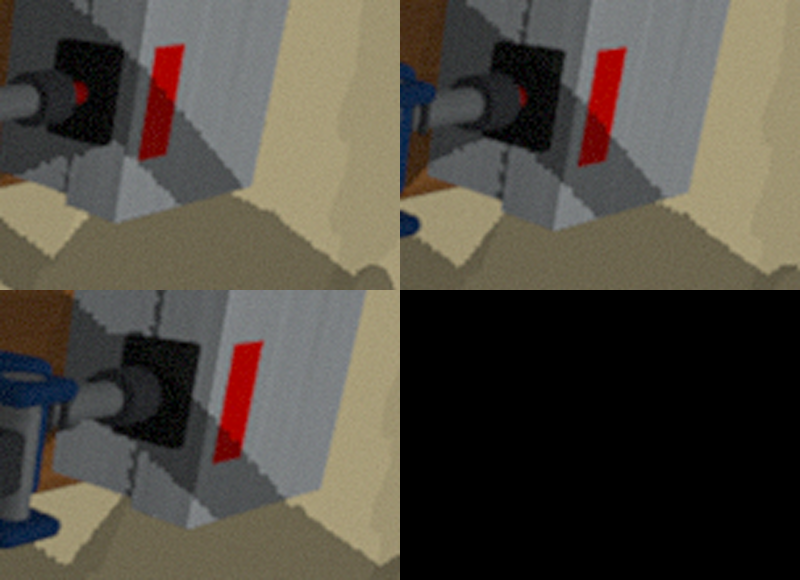

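Crops show the red pin sinking (sleeve rim nearing the pad from 26 to about 15 px) with the pad flat on the lip. Kinematics, force rise (about 2.5 N / 0.34) and picture all put the pin at about 7 mm. A touch more, then check that it stays steady.

```bash
python3 - <<'E'
from trig import *
manip.servo_line(tp(.285),rate=.03)
for _ in range(4): manip.hold(.25); print(manip.read_contact_force().round(1),manip.read_position()[2].round(4))
d,T=wrist(); C=np.load("C.npy")
cv2.imwrite("pics/c2.png",np.hstack([crop(C[0]),crop(d["image"])])); print(manip.read_time())
E
```

```text
[ 0.4 -5.2  4.5] 0.1323
[ 0.2 -5.1  5.8] 0.1323
[-0.4 -5.   4.4] 0.1323
[-0.2 -5.3  4.9] 0.1323
34.2333
```

View pics/c2.png

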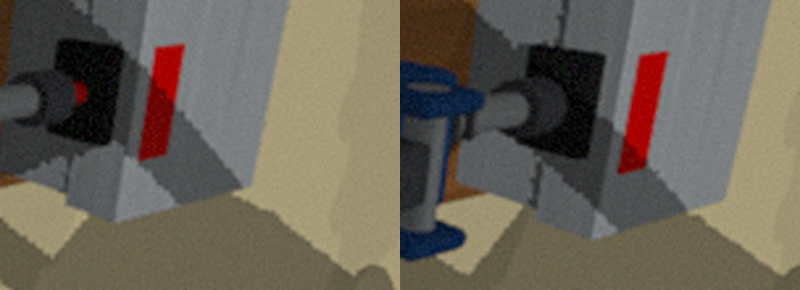

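Steady force; the sleeve rim still stands clear of the pad, the pad bears on the lip and the lid is shut. Handing in.

```bash
python3 -c "
from rig import manip
print(manip.sign_off())"
```

```text
the job is handed in; nothing more can be done
None
```

I handed the job in with the lid snapped shut, the pad on the lid's lip and the trigger held pressed at about 0.285 rad; by estimate, not direct measurement, the red pin is about half in (7–8 mm), and no verdict came back.

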